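Slide the heat sink along the jig's rail into its corner pocket

TASK

On the amplifier bench, use a fingertip to push the blue heat sink against the jig's rail near where it lies, so that its long side sits flat along the rail, and only then slide it along, keeping it against the rail, fully home into the corner pocket at the end stop that wears the green cap. Do not lift or tip it at any time, leave the other loose things where they are, and finish with the heat sink flush against both the rail and the end stop.

Things in the scene. Friction and masses are not known exactly. Their poses are not given: they have to be found in the camera images.
- jig: assembly jig fixed to the table: dark steel plate 170 mm (its x) by 360 mm (its y), 12 mm thick, origin at the centre of its underside, so its top is at z = 12 mm. An aluminium rail runs along y by its +x edge (the far edge from the robot), with an end stop and a short lip making a corner pocket at each end.
- rail_mid (a point): middle of the rail's working face, at plate level: jig x = +55 mm, y = 0. The face looks to jig -x; the rail is 14 mm high above the plate and 348 mm long.
- stop_left (a point): foot of the inner face of the end stop at jig +y: jig x = +35, y = +160 mm, on the plate's top. The stop is 20 mm high above the plate and spans jig x = 3 to 67 mm.
- stop_right (a point): the same at the jig's -y end: jig x = +35, y = -160 mm.
- lip_left (a point): near the +y end: free corner (jig x = +10, y = +138 mm, on the plate's top) of the lip that closes the pocket on the robot's side. The lip is 14 mm high, spans jig x = 3 to 10 mm and y = 138 to 160 mm. The mouth between rail and lip is 45 mm wide: the pocket is entered only by sliding along the rail. The -y pocket is its mirror image.
- heatsink: blue finned heat sink, a block 40 mm (its x) by 50 mm (its y) by 24 mm high, 60 to 112 g, loose and flat on the jig plate near the middle of its length, its centre 55 to 90 mm from the rail's face, turned up to 0.45 rad; origin at the centre of its underside. Seated, its 50 mm side lies along the rail, with its centre at jig x = +35 mm and jig y = +135 or -135 mm.
- green_cap: green plastic block, 40 x 14 x 8 mm, fixed on top of one end stop (top at 40 mm above the table); it marks the wanted pocket. Origin at the centre of its underside, at jig x = +35 mm, jig y = +167 or -167 mm (which end varies). The centre of a seated heat sink is 32 mm from it horizontally.
- red_cap: the same block in red, fixed on the other end stop; it marks the pocket not to use.
- capacitor_a: a black round capacitor, 22 mm diameter, 30 mm tall, standing loose on the jig plate towards its +y end, away from the rail; origin at its foot. To be left alone.
- capacitor_b: the same kind of capacitor, standing towards the -y end of the jig plate. To be left alone.
- spare_heatsink: a larger bare-aluminium heat sink, 60 x 80 x 30 mm, lying loose on the table to the left of the jig; origin at the centre of its underside. To be left alone.
- solder_spool: a steel spool, 54 mm diameter, 46 mm tall, standing to the left of the jig; origin at its foot. To be left alone.
- screwdriver: a screwdriver lying on the table to the right of the jig. To be left alone.
- flux_jar: a jar, 50 mm diameter, 55 mm tall, to the right of the jig; origin at its foot. To be left alone.
- screw_tray: a clear two-compartment tray, 90 x 120 x 25 mm, on the right; origin at the centre of its underside. To be left alone.
Not all that is in view belongs to the job. Several things have the shape of the heatsink; the one meant has the colours described above.

How it is judged (in metres and radians):
On the way, in this order (a step that is already met when the one before it is completed fails the run):
1. the heat sink lies flat along the rail, still clear of both pockets (x of heatsink in the frame of jig above 0.031 m and angle between the y axis of heatsink and the y axis of jig, either way round below 0.08 rad and y of heatsink in the frame of jig between -0.1 and 0.1 m), for 0.2 s.
2. the heat sink has been slid home into the pocket at the green-capped stop (x of heatsink in the frame of jig between 0.032 and 0.038 m and angle between the y axis of heatsink and the y axis of jig, either way round below 0.06 rad and horizontal distance between heatsink and green_cap below 0.035 m and z of heatsink in the frame of jig below 0.0145 m), for 0.2 s.
At the end, for the whole second after the job is handed in: The blue heat sink rests flat on the jig plate in the green-capped pocket: within 3 mm of the rail, within about 3 mm of the end stop, its long side along the rail within 0.06 rad, at rest (all of step 2 and angle between heatsink's own z axis and vertical below 0.05 rad and linear speed of heatsink below 0.01 m/s); the robot touches nothing.
It fails at once if the heat sink is lifted more than 6 mm off the jig plate (z of heatsink in the frame of jig above 0.018 m).
It fails at once if the heat sink is tipped by more than 0.3 rad (angle between heatsink's own z axis and vertical above 0.3 rad).
It fails at once if the heat sink is more than 8 mm off the rail when it is over 70 mm from the middle of the jig (x of heatsink in the frame of jig below 0.027 m and (y of heatsink in the frame of jig above 0.07 m or y of heatsink in the frame of jig below -0.07 m)).
It fails at once if another loose thing is moved by more than 15 mm (distance of any of capacitor_a, capacitor_b, spare_heatsink, solder_spool, screwdriver, flux_jar, screw_tray from where it was at the start of the episode above 0.015 m).
It also fails if it takes over 54 s, if anything falls off the work surface, if the arm or the gripper's body presses on something with over 40 N, if the wrist force passes 120 N, or if a joint passes its speed limit or range.

ROBOT

A 6-joint arm with a two-finger parallel gripper is mounted at the origin on the work surface. World frame = base frame: x ahead of the robot, y to its left, z up, the work surface at z = 0. Lengths are in mm, angles in rad, forces in N, time in s.
With the tool pointing down it reaches from about 300 to 775 mm from the base axis. Payload 14.6 kg.
Tool frame: the origin (TCP) lies midway between the tips of the shut fingers; the grasp point (between the pads) lies 19 mm behind it (manip.hold_point_z is the distance from the TCP to the grasp point, in mm); z points along the fingers, y is the direction in which the jaws open and shut (so a half turn about z gives the same grasp; the last joint's range is limited). The gripper opens to 94 mm and grips with 3 to 60 N. Pads are 16 mm wide; open, the fingers measure 119 mm over their backs; the gripper's body (75 mm by 177 mm) begins 78 mm behind the grasp point.
Start: joints at [-1.331, 0.3, 1.521, -0, 1.321, -0.067], TCP at [166.098, -524.31, 205.446] pointing down, gripper open.
Joint ranges: [-3.03, 3.03], [-0.79, 2.21], [0.23, 2.52], [-1.04, 4.18], [0, 3.07], [-2.55, 2.55]. Speed limits (rad/s): [2.22, 2.22, 2.57, 3.14, 3.14, 3.14].

INTERFACE

Orientations are given as [roll, pitch, yaw] about the fixed x, y, z axes, in that order (R = Rz(yaw) Ry(pitch) Rx(roll)).
In Python, from cell import manip gives the robot as it stands.
- The arm moves only by the shell command python3 -m crank 'ROWS' [OPENING] [FORCE]. ROWS is JSON, a list of rows, each an object with "offset": the shift along the world's x, y, z in m, a list of three; "spin": the turn about the world's z in degrees. In form: [{"offset": [dx, dy, dz], "spin": spin}, ...]. A call has exactly 8 rows; each row is the pose to reach, as a shift and turn from the pose measured when the call began; what a row does not reach only later rows make up. A row lasts 1/12 s, in which the tool goes at most 41.7 mm and 7.16 degrees, less where a joint would pass 70% of its speed; a pose out of reach is approached as far as the arm can. A call with a gripper value outside its range is refused whole. OPENING is the opening, from 0 (shut) to 1 (fully open), set as the call begins (- or left out, the last holds). The fingers move at their own pace and stop on an object; FORCE is the grip in N (left out, the last holds). Time passes only in rows, so rows that repeat a pose let the fingers close, or fill a call up. It gives the time, the measured TCP pose, the force and the opening at its end, in the units of the state.
- manip.read_state(): the state, without advancing time (a new reading comes with each control period).
- manip.camera(name): name is "scene" or "top" or "wrist"; returns a dict with "pixels" (420x560x3 uint8, red, green, blue), "fx", "fy", "cx", "cy" (pixels), "extrinsics" (4x4, takes a point from world to camera coordinates); the wrist camera has in their place "hand_eye" (4x4, takes a point from camera to tool coordinates, whose origin is the TCP and whose axes are the flange's). Camera axes: x right, y down, z forward; pixel columns grow to the right and rows downward; lengths in mm; the calibration is good to about 2 mm. A picture is of the moment at which its call begins: read the wrist's pose just before it. There is no depth.
- manip.sign_off(): hands the job in, once; it reports no verdict.
Trained networks look in a picture, given as the dict that the camera call returned (one of the last four; its "shot" number tells which), for a name from the list of things; names that differ only in an ending like _2 or _b are one class to them, and where a whole thing is asked for, a point or a joint stands for the part that bears it (a point fixed in the world has none). Each returns a list of dicts, best first, with "conf" (0 to 1); they miss things now and then, are a little off and sometimes report something else, mostly with a low value. They report only what shows in the picture. A call takes as long as a camera call. They do not tell look-alikes from the thing itself.
- manip.search_frame(picture, name): "location" ([x, y, z] in mm, in world coordinates, good to about 4 mm: the middle of the surface that is visible of it).
- manip.masks_of(picture, name): "mask" (420x560 bool, what is visible of it).
The state is a dict: "clock": time; "joints": joint angles; "qd": joint speeds; "effort": joint torques, N m; "eef_pos": TCP position; "eef_rot": TCP orientation; "wrist_force": force on the tool from outside, world axes, zero at the start; "moment": the same for the moment, N m; "finger_gap": finger opening in mm.
Only numpy, scipy, OpenCV 4.12 (cv2) and the standard library are available. Lean on these libraries where they do the work, as an engineer would, in place of code of your own. Each camera call takes 0.05 s, during which the arm holds its last target. There are 200 camera calls.

## Working session

There is one attempt and no reset: what is moved stays moved. The work goes in short steps, Python scripts to look and compute and a shell command to move; the robot and the scene stay as the last step left them, time stands still between calls to the robot, and variables do not carry over. Pictures are saved under pics/ and viewed, about 8 in all and at most 12, crops included, and the job is handed in when it is done.

```bash
mkdir -p pics; cat > h.py <<'E'
import numpy as np, cv2
from cell import manip
def save(p,n): cv2.imwrite('pics/'+n,p['pixels'][:,:,::-1])
def ray(p,uv,z):
    E=np.array(p['extrinsics']);R,t=E[:3,:3],E[:3,3];c=-R.T@t
    d=R.T@np.array([(uv[0]-p['cx'])/p['fx'],(uv[1]-p['cy'])/p['fy'],1]);return c+d*(z-c[2])/d[2]
def proj(p,w):
    E=np.array(p['extrinsics']);q=E[:3,:3]@np.array(w)+E[:3,3]
    return np.array([p['fx']*q[0]/q[2]+p['cx'],p['fy']*q[1]/q[2]+p['cy']])
E
python3 - <<'E'
from h import *
s=manip.read_state();print({k:np.round(v,3) for k,v in s.items()})
p=manip.camera('top');save(p,'top.png')
for n in ['jig','heatsink','green_cap','red_cap','capacitor_a','spare_heatsink']:
    print(n,[(np.round(d['location'],0),round(d['conf'],2),proj(p,d['location']).round()) for d in manip.search_frame(p,n)])
q=manip.camera('scene');save(q,'scene.png')
cv2.imwrite('pics/both.png',cv2.resize(np.vstack([p['pixels'],q['pixels']])[:,:,::-1],(400,600)))
E
```

```text
{'clock': np.float64(0.0), 'joints': array([-1.331,  0.301,  1.522,  0.   ,  1.321, -0.067]), 'qd': array([ 0.   , -0.001, -0.   , -0.   ,  0.   ,  0.002]), 'effort': array([ 4.0000e-03, -5.3180e+01, -3.5273e+01,  7.1000e-02,  2.4000e-02,
       -0.0000e+00]), 'eef_pos': array([ 166.045, -524.05 ,  204.868]), 'eef_rot': array([-3.14 , -0.   ,  0.307]), 'wrist_force': array([-0.951, -0.12 , -0.172]), 'moment': array([-0.057,  0.026,  0.003]), 'finger_gap': np.float64(93.955)}
jig [(array([548.,  71.,  15.]), 0.78, array([262., 229.]))]
heatsink [(array([539.,  68.,  19.]), 0.75, array([263., 232.])), (array([514., 204.,  43.]), 0.68, array([209., 241.])), (array([ 471., -218.,   12.]), 0.55, array([371., 260.])), (array([711.,  34.,  16.]), 0.54, array([276., 168.]))]
green_cap [(array([566., -98.,  40.]), 0.48, array([327., 223.])), (array([537.,  66.,  19.]), 0.31, array([263., 233.]))]
red_cap [(array([539.,  68.,  18.]), 0.51, array([263., 232.]))]
capacitor_a []
spare_heatsink [(array([500., 423.,  10.]), 0.75, array([128., 245.]))]
```

View pics/top.png

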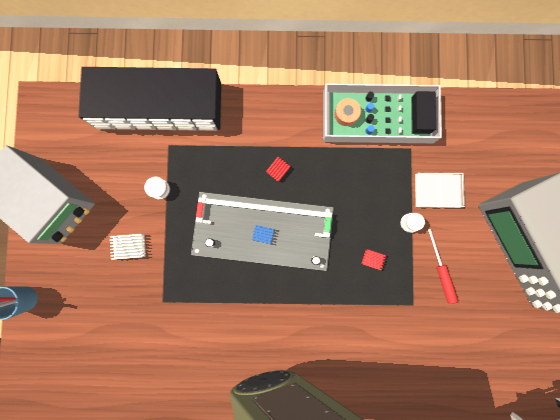

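The blue heat sink is at about (263,235). Its look-alikes are two red ones, at (278,168) and (374,260), and a bare-metal one at (128,246). The green cap is at (328,224) and the red cap at (201,211). I'll confirm this in an enlarged crop and measure.

```bash
python3 - <<'E'
from h import *
p=manip.camera('top')
im=p['pixels'];h=cv2.cvtColor(im,cv2.COLOR_RGB2HSV)
def seg(lo,hi,box,z,n):
    m=cv2.inRange(h,lo,hi);k=np.zeros_like(m);x0,y0,x1,y1=box;k[y0:y1,x0:x1]=m[y0:y1,x0:x1]
    pts=np.argwhere(k)[:,::-1];w=np.array([ray(p,u,z)[:2] for u in pts]);print(n,len(pts),w.mean(0).round(1),cv2.minAreaRect(w.astype(np.float32)))
seg((95,120,60),(125,255,255),(240,215,290,255),36,'blue')
seg((45,100,60),(85,255,255),(310,205,345,250),40,'green')
seg((0,150,60),(8,255,255),(185,190,215,235),40,'red')
cv2.imwrite('pics/crop.png',cv2.resize(im[185:280,180:345,::-1],None,fx=4.8,fy=4.8,interpolation=cv2.INTER_CUBIC))
E
```

```text
blue 280 [533.7  66.6] ((533.5601196289062, 66.85487365722656), (47.7664794921875, 38.82792663574219), 76.74524688720703)
green 71 [ 561.3 -100.7] ((561.81591796875, -100.27393341064453), (36.28947067260742, 12.919341087341309), 0.15771208703517914)
red 75 [596.1 231.9] ((595.7769775390625, 232.03981018066406), (14.145974159240723, 36.666927337646484), 84.6104736328125)
```

View pics/crop.png

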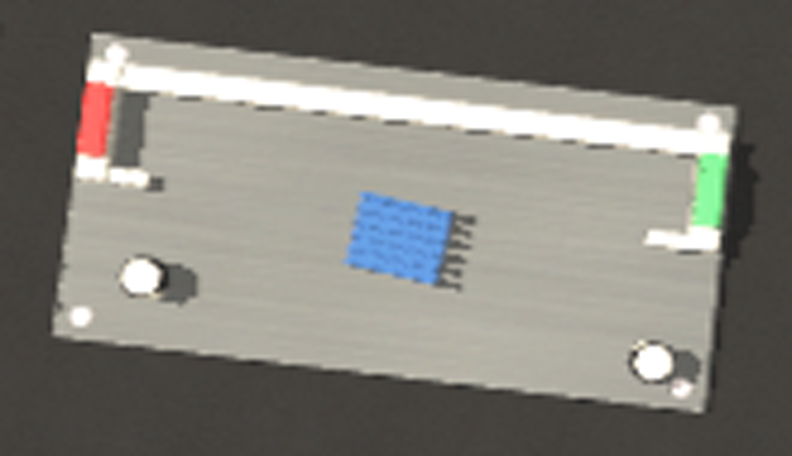

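The blue block on the plate is the one meant, and the green cap is at the jig's -y end. From the caps, the jig's yaw is about -0.104 and its origin about (544,69). Next I'll move above the push start and close the fingers to a partial gap.

```bash
python3 -m crank '[{"offset":[0.018,0.034,0],"spin":-2},{"offset":[0.036,0.068,0],"spin":-4},{"offset":[0.054,0.102,0],"spin":-6},{"offset":[0.072,0.136,0],"spin":-8},{"offset":[0.09,0.17,0],"spin":-10},{"offset":[0.108,0.204,0],"spin":-12},{"offset":[0.126,0.238,0],"spin":-14},{"offset":[0.144,0.272,0],"spin":-16}]' 0.25 10
python3 -m crank '[{"offset":[0.018,0.034,0],"spin":-2},{"offset":[0.036,0.068,0],"spin":-4},{"offset":[0.054,0.102,0],"spin":-6},{"offset":[0.072,0.136,0],"spin":-8},{"offset":[0.09,0.17,0],"spin":-8},{"offset":[0.108,0.204,0],"spin":-8},{"offset":[0.126,0.238,0],"spin":-8},{"offset":[0.144,0.272,0],"spin":-8}]'
python3 - <<'E'
from h import *
s=manip.read_state();print(s['eef_pos'],s['eef_rot'],s['joints'])
E
```

```text
clock: 1.12
eef_pos: [310.5, -250.6, 205.6]
eef_rot: [3.141, -0.0, 0.025]
wrist_force: [1.4, -1.7, 0.2]
finger_gap: 44.2
clock: 1.78
eef_pos: [455.0, 23.5, 205.8]
eef_rot: [3.141, -0.001, -0.114]
wrist_force: [0.3, -1.2, 0.2]
finger_gap: 23.5
[455.01808657  23.4513462  205.82675072] [ 3.14126542e+00 -1.14439256e-03 -1.13924478e-01] [-2.86702136e-02  8.68896084e-02  1.77434390e+00 -4.42155056e-04
  1.27924680e+00  1.65617763e+00]
```

```bash
python3 -m crank '[{"offset":[0.012,0.025,0],"spin":0.5},{"offset":[0.024,0.05,0],"spin":0.5},{"offset":[0.024,0.05,0],"spin":0.5},{"offset":[0.024,0.05,0],"spin":0.5},{"offset":[0.024,0.05,0],"spin":0.5},{"offset":[0.024,0.05,0],"spin":0.5},{"offset":[0.024,0.05,0],"spin":0.5},{"offset":[0.024,0.05,0],"spin":0.5}]'
cat >> h.py <<'E'
from scipy.spatial.transform import Rotation as Ro
def wrist():
    s=manip.read_state();p=manip.camera('wrist')
    T=np.eye(4);T[:3,:3]=Ro.from_euler('xyz',s['eef_rot']).as_matrix();T[:3,3]=s['eef_pos']
    p['extrinsics']=np.linalg.inv(T@np.array(p['hand_eye']));return p
E
python3 - <<'E'
from h import *
p=wrist();im=p['pixels'].copy();print(np.array(p['hand_eye']).round(2),p['fx'])
o=np.array([543.9,69.2]);X=np.array([.9946,-.104]);Y=np.array([.104,.9946])
def J(x,y,z): return proj(p,[*(o+x*X+y*Y),z])
for q,c in [((55,0,12),(255,0,0)),((55,60,12),(255,0,0)),((55,-60,12),(255,0,0)),((55,-30,26),(0,255,0)),((35,-160,32),(255,0,255)),((10,-138,26),(255,0,255)),((10,138,26),(255,255,0)),((-85,0,12),(255,255,0))]:
    u=J(*q);print(q,u.round())
    cv2.circle(im,tuple(int(v) for v in u),3,c,1)
h=cv2.cvtColor(p['pixels'],cv2.COLOR_RGB2HSV);m=cv2.inRange(h,(95,120,50),(125,255,255));pts=np.argwhere(m)[:,::-1]
w=np.array([ray(p,u,36)[:2] for u in pts]);print(len(w),cv2.minAreaRect(w.astype(np.float32)))
cv2.imwrite('pics/w1.png',im[:,:,::-1])
E
```

```text
clock: 2.45
eef_pos: [478.9, 72.8, 206.0]
eef_rot: [3.141, -0.001, -0.106]
wrist_force: [-0.6, 0.3, -0.7]
finger_gap: 23.8
[[  -0.     -0.97   -0.25   71.75]
 [   1.      0.     -0.     -0.89]
 [   0.     -0.25    0.97 -179.51]
 [   0.      0.      0.      1.  ]] 302.5490269648498
(55, 0, 12) [272.  87.]
(55, 60, 12) [221.  88.]
(55, -60, 12) [324.  87.]
(55, -30, 26) [299.  86.]
(35, -160, 32) [417. 104.]
(10, -138, 26) [393. 127.]
(10, 138, 26) [152. 128.]
(-85, 0, 12) [273. 205.]
1434 ((534.8828735351562, 68.83718872070312), (48.570465087890625, 38.073814392089844), 77.2860107421875)
```

View pics/w1.png

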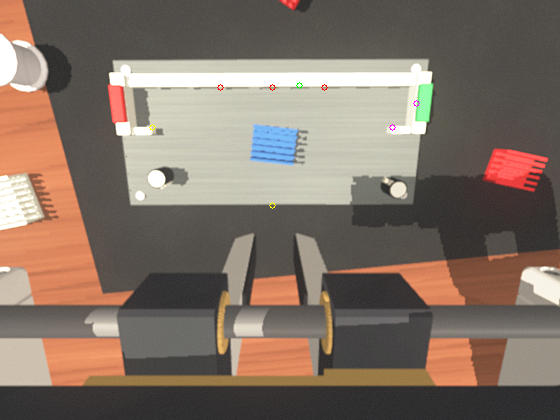

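The overlay matches the rail face (row 87) and the lip corners, and blue is at (275,144), which agrees with the top view. Now descending behind it.

```bash
python3 -m crank '[{"offset":[0,0.002,-0.03],"spin":0},{"offset":[0,0.002,-0.06],"spin":0},{"offset":[0,0.002,-0.09],"spin":0},{"offset":[0,0.002,-0.12],"spin":0},{"offset":[0,0.002,-0.15],"spin":0},{"offset":[0,0.002,-0.170],"spin":0},{"offset":[0,0.002,-0.184],"spin":0},{"offset":[0,0.002,-0.184],"spin":0}]'
python3 -m crank '[{"offset":[0.005,-0.0005,0],"spin":0},{"offset":[0.010,-0.001,0],"spin":0},{"offset":[0.015,-0.0015,0],"spin":0},{"offset":[0.020,-0.002,0],"spin":0},{"offset":[0.024,-0.0025,0],"spin":0},{"offset":[0.028,-0.003,0],"spin":0},{"offset":[0.032,-0.0035,0],"spin":0},{"offset":[0.036,-0.004,0],"spin":0}]'
```

```text
clock: 3.17
eef_pos: [477.4, 74.4, 19.5]
eef_rot: [3.14, 0.003, -0.107]
wrist_force: [-0.0, -0.1, -0.4]
finger_gap: 23.5
clock: 3.83
eef_pos: [513.7, 70.4, 19.6]
eef_rot: [3.141, 0.003, -0.107]
wrist_force: [-1.8, 0.4, 1.2]
finger_gap: 23.6
```

```bash
python3 -m crank '[{"offset":[0.004,-0.0004,0],"spin":0},{"offset":[0.008,-0.0008,0],"spin":0},{"offset":[0.012,-0.0013,0],"spin":0},{"offset":[0.016,-0.0017,0],"spin":0},{"offset":[0.020,-0.002,0],"spin":0},{"offset":[0.024,-0.0025,0],"spin":0},{"offset":[0.028,-0.003,0],"spin":0},{"offset":[0.031,-0.0033,0],"spin":0}]'
python3 -m crank '[{"offset":[0.001,-0.0001,0],"spin":0},{"offset":[0.002,-0.0002,0],"spin":0},{"offset":[0.003,-0.0003,0],"spin":0},{"offset":[0.004,-0.0004,0],"spin":0},{"offset":[0.005,-0.0005,0],"spin":0},{"offset":[0.005,-0.0005,0],"spin":0},{"offset":[0.005,-0.0005,0],"spin":0},{"offset":[0.005,-0.0005,0],"spin":0}]'
cat >> h.py <<'E'
def jig(w):
    d=np.array(w[:2])-[543.9,69.2];return np.array([d@[.9946,-.104],d@[.104,.9946]])
def blue(p):
    h=cv2.cvtColor(p['pixels'],cv2.COLOR_RGB2HSV);m=cv2.inRange(h,(95,120,50),(125,255,255))
    n,l,st,ce=cv2.connectedComponentsWithStats(m)
    best=None
    for i in range(1,n):
        if st[i,4]<60: continue
        w=np.array([jig(ray(p,u,36)) for u in np.argwhere(l==i)[:,::-1]])
        c=w.mean(0)
        if abs(c[0])<75 and abs(c[1])<170 and (best is None or len(w)>len(best)): best=w
    print('blue jig',len(best),cv2.minAreaRect(best.astype(np.float32)),best.min(0).round(1),best.max(0).round(1))
E
python3 - <<'E'
from h import *
p=manip.camera('top');blue(p);q=wrist();blue(q);print(jig(manip.read_state()['eef_pos']));save(q,'w2.png')
E
```

```text
clock: 4.5
eef_pos: [545.2, 67.0, 19.6]
eef_rot: [3.14, 0.003, -0.107]
wrist_force: [-1.8, 0.4, 1.7]
finger_gap: 23.6
clock: 5.17
eef_pos: [550.1, 66.5, 19.6]
eef_rot: [3.14, 0.003, -0.107]
wrist_force: [-0.7, -0.7, 1.0]
finger_gap: 23.5Traceback (most recent call last):
  File "<stdin>", line 2, in <module>
  File "h.py", line 26, in blue
    print('blue jig',len(best),cv2.minAreaRect(best.astype(np.float32)),best.min(0).round(1),best.max(0).round(1))
                     ~~~^^^^^^
TypeError: object of type 'NoneType' has no len()
```

```bash
python3 -m crank '[{"offset":[0.0005,0,0],"spin":0},{"offset":[0.001,-0.0001,0],"spin":0},{"offset":[0.0015,-0.0001,0],"spin":0},{"offset":[0.002,-0.0002,0],"spin":0},{"offset":[0.002,-0.0002,0],"spin":0},{"offset":[0.002,-0.0002,0],"spin":0},{"offset":[0.002,-0.0002,0],"spin":0},{"offset":[0.002,-0.0002,0],"spin":0}]'
python3 - <<'E'
from h import *
q=wrist();save(q,'w2.png');s=manip.read_state();print(jig(s['eef_pos']),s['wrist_force']);blue(q)
E
```

```text
clock: 5.88
eef_pos: [550.2, 66.5, 19.5]
eef_rot: [3.14, 0.008, -0.106]
wrist_force: [-16.8, 0.6, 11.0]
finger_gap: 23.8
[ 6.56354506 -2.07330272] [-16.66427094   0.76545749  12.90936217]
blue jig 1766 ((25.086891174316406, 0.4945640563964844), (48.93751525878906, 18.449369430541992), 89.85479736328125) [ 15.8 -24. ] [34.3 25. ]
```

View pics/w2.png

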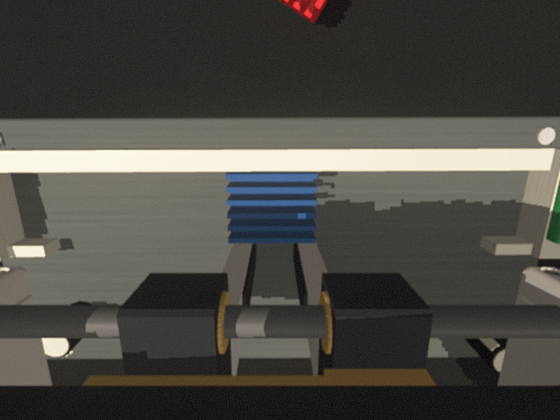

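The block is seated against the rail: contact force is 17 N and the picture shows it parallel, at y≈0 (pixels 228–316, top edge along the rail at row 172). I'll back off, lift, shut the fingers, turn 90° and come down on its +y side.

```bash
python3 -m crank '[{"offset":[-0.006,0.0006,0],"spin":0},{"offset":[-0.014,0.0014,0],"spin":0},{"offset":[-0.02,0.002,0.0],"spin":0},{"offset":[-0.02,0.002,0.02],"spin":0},{"offset":[-0.02,0.002,0.05],"spin":0},{"offset":[-0.02,0.002,0.08],"spin":0},{"offset":[-0.02,0.002,0.08],"spin":6},{"offset":[-0.02,0.002,0.08],"spin":12}]' 0 10
python3 -m crank '[{"offset":[0.007,0.007,0],"spin":7},{"offset":[0.014,0.014,0],"spin":14},{"offset":[0.021,0.021,0],"spin":21},{"offset":[0.028,0.028,0],"spin":28},{"offset":[0.035,0.035,0],"spin":35},{"offset":[0.042,0.042,0],"spin":42},{"offset":[0.053,0.052,0],"spin":49},{"offset":[0.053,0.052,0],"spin":56}]'
python3 - <<'E'
from h import *
s=manip.read_state();print(s['eef_pos'],s['eef_rot'],jig(s['eef_pos']),s['joints'],s['finger_gap'])
E
```

```text
clock: 6.6
eef_pos: [530.9, 68.6, 101.5]
eef_rot: [3.14, 0.004, 0.107]
wrist_force: [-1.3, 0.4, -1.6]
finger_gap: 0.5
clock: 7.27
eef_pos: [584.8, 121.9, 101.5]
eef_rot: [3.139, 0.003, 1.092]
wrist_force: [-0.1, -0.3, -0.8]
finger_gap: 0.5
[584.82428838 121.87200332 101.48510573] [3.13893803e+00 2.73901152e-03 1.09155126e+00] [35.22540888 56.64370049] [ 0.14585844  0.50357362  1.48927808 -0.0041386   1.14819433  0.62679622] 0.4785263740515824
```

```bash
python3 -m crank '[{"offset":[0,0,0],"spin":7},{"offset":[0,0,0],"spin":14},{"offset":[0,0,0],"spin":21.5},{"offset":[0,0,-0.02],"spin":21.5},{"offset":[0,0,-0.04],"spin":21.5},{"offset":[0,0,-0.06],"spin":21.5},{"offset":[0,0,-0.078],"spin":21.5},{"offset":[0,0,-0.078],"spin":21.5}]'
python3 - <<'E'
from h import *
s=manip.read_state();print(s['eef_pos'],s['eef_rot'],jig(s['eef_pos']),s['wrist_force'])
q=wrist();save(q,'w3.png')
try: blue(q)
except Exception as e: print(e)
E
```

```text
clock: 7.93
eef_pos: [582.8, 121.6, 20.1]
eef_rot: [-3.14, 0.004, 1.467]
wrist_force: [-0.8, -0.1, -1.3]
finger_gap: 0.4
[582.80731956 121.61115567  20.11279864] [-3.13952755  0.00393124  1.46674574] [33.24645984 56.17449666] [-0.79811886 -0.07304395 -1.28697786]
blue jig 83 ((33.071964263916016, -8.726153373718262), (20.276662826538086, 2.5449724197387695), 89.89146423339844) [ 31.8 -18.9] [34.3  1.4]
```

View pics/w3.png

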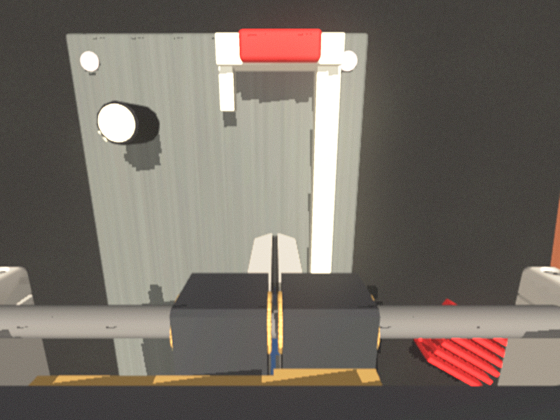

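The wrist camera now faces the red end: the closed fingertip at (275,240) is just inside the rail, clear on the +y side. I'll slide in steps toward the green end with a slight bias toward the rail.

```bash
python3 -m crank '[{"offset":[-0.0005,-0.006,0],"spin":0},{"offset":[-0.001,-0.012,0],"spin":0},{"offset":[-0.0015,-0.018,0],"spin":0},{"offset":[-0.002,-0.023,0],"spin":0},{"offset":[-0.0025,-0.028,0],"spin":0},{"offset":[-0.003,-0.033,0],"spin":0},{"offset":[-0.0035,-0.038,0],"spin":0},{"offset":[-0.004,-0.043,0],"spin":0}]'
python3 - <<'E'
from h import *
s=manip.read_state();print(jig(s['eef_pos']),s['wrist_force'])
q=manip.camera('scene');blue(q);save(q,'s1.png')
u=proj(q,[570,60,20]).astype(int);print(u);x,y=max(u[0]-130,0),max(u[1]-100,0)
cv2.imwrite('pics/s1c.png',cv2.resize(q['pixels'][y:y+200,x:x+260,::-1],None,fx=3,fy=3))
E
```

```text
clock: 8.65
eef_pos: [579.8, 78.3, 22.4]
eef_rot: [3.141, 0.003, 1.467]
wrist_force: [0.3, 1.8, 1.2]
finger_gap: 0.4
[34.76326763 12.79738509] [0.33345637 1.77649672 1.17126385]
blue jig 121 ((42.016456604003906, -18.247800827026367), (46.99705505371094, 49.26840591430664), 2.165472984313965) [ 18.7 -43.5] [64.9  7.2]
[296 205]
```

View pics/s1c.png

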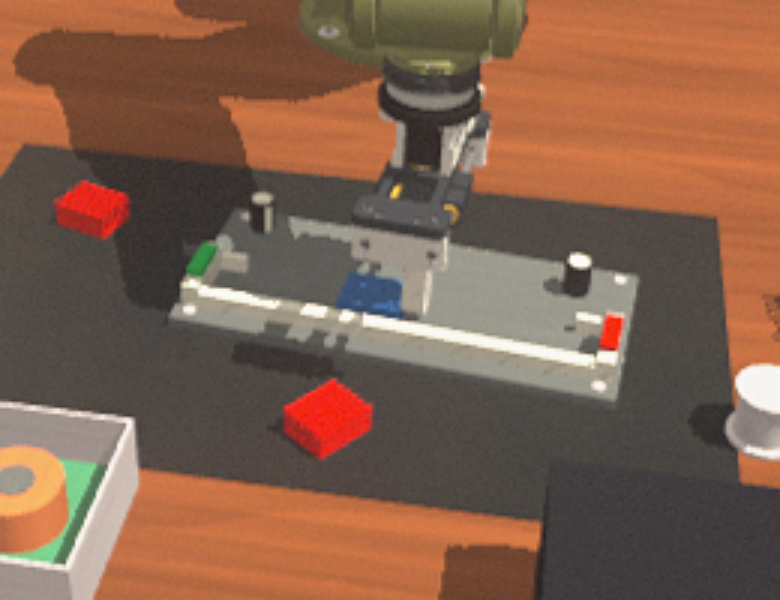

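The block at crop (370,293) is still along the rail, ahead of the fingertip. Continuing.

```bash
python3 -m crank '[{"offset":[-0.0004,-0.005,0],"spin":0},{"offset":[-0.0008,-0.01,0],"spin":0},{"offset":[-0.0012,-0.015,0],"spin":0},{"offset":[-0.0016,-0.02,0],"spin":0},{"offset":[-0.002,-0.025,0],"spin":0},{"offset":[-0.0024,-0.03,0],"spin":0},{"offset":[-0.0028,-0.035,0],"spin":0},{"offset":[-0.0032,-0.04,0],"spin":0}]'
python3 - <<'E'
from h import *
s=manip.read_state();print(jig(s['eef_pos']),s['wrist_force'],s['moment'])
q=manip.camera('scene');save(q,'s2.png')
u=proj(q,[570,10,20]).astype(int);x,y=max(u[0]-70,0),max(u[1]-50,0)
cv2.imwrite('pics/s2c.png',cv2.resize(q['pixels'][y:y+100,x:x+140,::-1],None,fx=5,fy=5,interpolation=cv2.INTER_CUBIC))
E
```

```text
clock: 9.37
eef_pos: [576.3, 37.0, 22.1]
eef_rot: [-3.141, 0.004, 1.466]
wrist_force: [-1.2, 1.8, -0.2]
finger_gap: 0.5
[ 35.6041477  -28.70173605] [-1.17158635  1.8276146  -0.21608388] [0.25641233 0.15141385 0.01970304]
```

View pics/s2c.png

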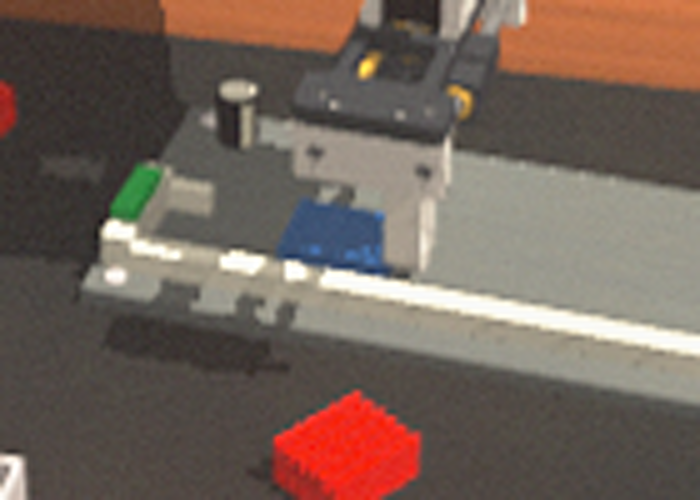

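The block (crop 333,235) is still along the rail, aligned with the pocket mouth. Going on into the pocket.

```bash
python3 -m crank '[{"offset":[-0.0005,-0.005,0],"spin":0},{"offset":[-0.0009,-0.01,0],"spin":0},{"offset":[-0.0013,-0.015,0],"spin":0},{"offset":[-0.0017,-0.02,0],"spin":0},{"offset":[-0.0022,-0.025,0],"spin":0},{"offset":[-0.0027,-0.03,0],"spin":0},{"offset":[-0.0032,-0.035,0],"spin":0},{"offset":[-0.0037,-0.04,0],"spin":0}]'
python3 -m crank '[{"offset":[-0.0003,-0.004,0],"spin":0},{"offset":[-0.0007,-0.008,0],"spin":0},{"offset":[-0.0011,-0.012,0],"spin":0},{"offset":[-0.0015,-0.016,0],"spin":0},{"offset":[-0.0019,-0.02,0],"spin":0},{"offset":[-0.0022,-0.023,0],"spin":0},{"offset":[-0.0025,-0.026,0],"spin":0},{"offset":[-0.0028,-0.029,0],"spin":0}]'
python3 - <<'E'
from h import *
s=manip.read_state();print(jig(s['eef_pos']),s['wrist_force'],s['moment'])
E
```

```text
clock: 10.08
eef_pos: [572.6, -4.4, 22.1]
eef_rot: [-3.141, 0.004, 1.466]
wrist_force: [-0.4, 2.0, -0.2]
finger_gap: 0.4
clock: 10.75
eef_pos: [569.8, -33.7, 22.1]
eef_rot: [-3.141, 0.004, 1.466]
wrist_force: [-1.3, 1.9, -0.1]
finger_gap: 0.6
[ 36.40860182 -99.61996994] [-1.3355707   1.87250268 -0.08140836] [ 0.27908713  0.11332504 -0.01357346]
```

Push the last millimetres slowly until the stop resists.

```bash
python3 -m crank '[{"offset":[-0.0001,-0.0008,0],"spin":0},{"offset":[-0.0002,-0.0016,0],"spin":0},{"offset":[-0.0002,-0.0024,0],"spin":0},{"offset":[-0.0003,-0.0032,0],"spin":0},{"offset":[-0.0003,-0.004,0],"spin":0},{"offset":[-0.0003,-0.004,0],"spin":0},{"offset":[-0.0003,-0.004,0],"spin":0},{"offset":[-0.0003,-0.004,0],"spin":0}]'
python3 - <<'E'
from h import *
s=manip.read_state();print(jig(s['eef_pos']),s['wrist_force'],s['moment'])
E
```

```text
clock: 11.42
eef_pos: [569.7, -34.0, 22.2]
eef_rot: [-3.141, -0.001, 1.467]
wrist_force: [1.6, 29.5, 1.6]
finger_gap: 0.5
[ 36.42822736 -99.92118659] [ 1.58663296 29.4536576   1.63732203] [ 5.55915556 -0.32098555 -0.05777952]
```

The stop resists with 29 N at about the expected place. I'll back off, lift and check.

```bash
python3 -m crank '[{"offset":[0,0.001,0],"spin":0},{"offset":[0.0006,0.006,0],"spin":0},{"offset":[0.002,0.02,0],"spin":0},{"offset":[0.003,0.03,0.02],"spin":0},{"offset":[0.003,0.03,0.06],"spin":0},{"offset":[0.003,0.03,0.10],"spin":0},{"offset":[-0.02,0.05,0.14],"spin":-7},{"offset":[-0.04,0.07,0.18],"spin":-14}]'
python3 -m crank '[{"offset":[-0.03,0,0],"spin":-7},{"offset":[-0.06,-0.01,0],"spin":-14},{"offset":[-0.08,-0.03,0],"spin":-21},{"offset":[-0.08,-0.05,0],"spin":-28},{"offset":[-0.08,-0.07,0],"spin":-35},{"offset":[-0.08,-0.08,0],"spin":-42},{"offset":[-0.08,-0.08,0],"spin":-49},{"offset":[-0.08,-0.08,0],"spin":-56}]'
python3 -m crank '[{"offset":[0,-0.02,0],"spin":-7},{"offset":[0,-0.04,0],"spin":-14},{"offset":[0,-0.06,0],"spin":-20},{"offset":[0,-0.06,0],"spin":-20},{"offset":[0,-0.06,0],"spin":-20},{"offset":[0,-0.06,0],"spin":-20},{"offset":[0,-0.06,0],"spin":-20},{"offset":[0,-0.06,0],"spin":-20}]'
python3 - <<'E'
from h import *
p=wrist();blue(p)
try: blue(manip.camera('top'))
except Exception as e: print(e)
h=cv2.cvtColor(p['pixels'],cv2.COLOR_RGB2HSV);m=cv2.inRange(h,(45,100,50),(85,255,255))
w=np.array([jig(ray(p,u,40)) for u in np.argwhere(m)[:,::-1]]);w=w[(abs(w[:,0]-35)<40)&(abs(w[:,1]+167)<30)];print('green',w.min(0),w.max(0),w.mean(0))
for q in [(55,-110,12),(35,-160,32)]: pass
u=proj(p,[562,-65,30]).astype(int);x,y=max(u[0]-100,0),max(u[1]-75,0)
cv2.imwrite('pics/w4.png',cv2.resize(p['pixels'][y:y+150,x:x+200,::-1],None,fx=4,fy=4,interpolation=cv2.INTER_CUBIC))
E
```

```text
clock: 12.08
eef_pos: [535.9, 29.9, 190.9]
eef_rot: [3.141, -0.001, 1.216]
wrist_force: [-0.4, 1.0, 0.3]
finger_gap: 0.3
clock: 12.75
eef_pos: [456.0, -50.4, 191.0]
eef_rot: [3.141, -0.001, 0.231]
wrist_force: [0.5, -0.1, 0.2]
finger_gap: 0.5
clock: 13.42
eef_pos: [456.0, -109.7, 191.1]
eef_rot: [3.14, -0.001, -0.116]
wrist_force: [-0.1, -1.2, 0.3]
finger_gap: 0.5
blue jig 1049 ((29.88840103149414, -132.95242309570312), (48.71384811401367, 26.914552688598633), 89.31771850585938) [  16.2 -157.3] [  43.6 -108.7]
blue jig 275 ((34.232810974121094, -134.5125274658203), (39.13198471069336, 48.44874572753906), 0.0818566232919693) [  14.6 -158.7] [  53.8 -110.3]
green [  17.8305588  -171.59761735] [  54.02078629 -157.42927201] [  36.18335514 -164.71765822]
```

View pics/w4.png

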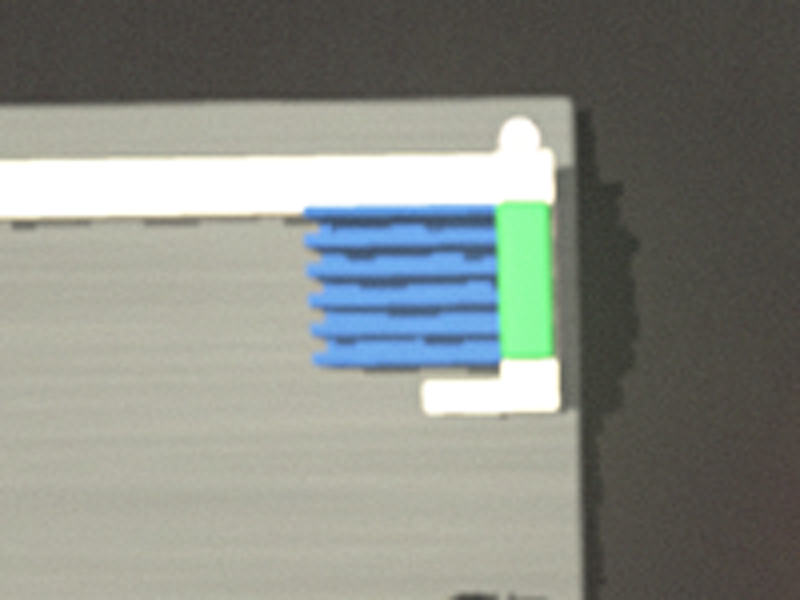

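The heat sink is flush with both the rail and the stop. The top view gives jig (34.2, -134.5), angle about 0, and the robot is clear. Handing in.

```bash
python3 -c "from cell import manip; print(manip.sign_off())"
```

```text
the job is handed in; nothing more can be done
None
```

I pushed the blue heat sink square against the rail near the middle of the jig, then slid it along the rail into the green-capped pocket. The job is handed in, at about 13.5 s of the 54 s allowed. The hand-in reports no verdict.

- **Rail push:** I used the two fingertips, partly open. The rail resisted with about 17 N, and the wrist picture showed the block parallel to it.
- **Slide home:** I used the shut fingertip, and the end stop resisted with about 29 N. I then backed off and raised the arm clear, touching nothing.
- **Final position:** The top view puts the block at jig (34.2, -134.5) mm with its angle near 0; the seated target is (35, -135). The close-up shows it flush with the rail and stop.
- **Disagreements:** The wrist camera put the block about 2 mm short along the rail (y -133), but it read the green cap about 2 mm off the same way, so I took this as calibration error. The fingertip also stopped about 2 mm before the expected place. The wrist camera's across-the-rail reading, x 29.9, was cut short because it did not pick up the whole top.
- **Not measured:** I did not check the height or tip of the block, or whether the other loose things stayed put. I saw no contact with any of them.

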